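# Change over a full sharps container

## Robot

A 6-joint arm with a two-finger parallel gripper is mounted at the origin on a cart in front of the work surface, level with it; the furniture and walls round the work are solid. World frame = base frame: x ahead of the robot, y to its left, z up, the work surface at z = 0. Lengths are in m, angles in rad, forces in N, time in s.
With the tool pointing down it reaches from about 0.3 to 0.775 m from the base axis. Payload 14.6 kg.
Tool frame: the origin (TCP) lies on the mounting face of the last link; the fingertips stand 199 mm ahead of it and the grasp point (between the pads) lies 180 mm ahead of it; z points along the fingers, y is the line along which they close (so a half turn about z gives the same grasp; the last joint's range is limited). The gripper opens to 94 mm and grips with 3 to 60 N. Pads are 16 mm wide; open, the fingers measure 119 mm over their backs; the gripper's body (75 mm by 177 mm) begins 78 mm behind the grasp point.
Start: joints at [1.1, 0.3, 1.521, -0, 1.321, -0.067], TCP at [0.216, 0.506, 0.405] pointing down, gripper open.
Joint ranges: [-3.03, 3.03], [-0.79, 2.21], [0.23, 2.52], [-1.04, 4.18], [0, 3.07], [-2.55, 2.55]. Speed limits (rad/s): [2.22, 2.22, 2.57, 3.14, 3.14, 3.14].

## Interface

Orientations are given as [roll, pitch, yaw] about the fixed x, y, z axes, in that order (R = Rz(yaw) Ry(pitch) Rx(roll)).
In Python, from station import telemetry, cams, workorder, finder gives the robot as it stands.
- The arm moves only by the tool jog_arm, never from a script. Its argument "rows" is a list of rows, each an object with "gripper": the finger opening in m, from 0 to 0.094; "slide": the shift along the tool's x, y, z in m, a list of three; "spin": the turn about the tool's z in rad. In form: [{"gripper": gripper, "slide": [tx, ty, tz], "spin": spin}, ...]. A call has 1 to 8 rows; each row is the pose to reach, as a shift and turn from the pose commanded when the call began, along the tool's axes at that moment; what a row does not reach only later rows make up. A row lasts 1/10 s, in which the tool goes at most 50 mm and 8.59 degrees, less where a joint would pass 70% of its speed; a pose out of reach is approached as far as the arm can. A call with a gripper value outside its range is refused whole. The fingers move at their own pace and stop on an object; "squeeze" is the grip in N (left out, the last holds). Time passes only in rows, so rows that repeat a pose let the fingers close. It gives the time, the measured TCP pose, the force, the opening and the grip force at its end, in the units of the state.
- telemetry.get_obs(): the state, without advancing time (a new reading comes with each control period).
- cams.camera(name): name is "scene" or "top"; returns (picture, depth): 384x512x3 uint8, red, green, blue; 384x512 float32, m along the optical axis (not along the pixel's ray), 0 where there is no reading.
- cams.camera_info(name): a dict with "camera_matrix" (3x3 intrinsics, pixels), "R" (3x3) and "t" (3): a world point X has camera coordinates R X + t. Camera axes: x right, y down, z forward; pixel columns grow to the right and rows downward; lengths in m; the calibration is good to about 2 mm. A picture is of the moment at which its call begins. camera_info takes no time and is no camera call.
- workorder.hand_in(): hands the job in; it is judged then, once.
Trained networks look in the newest picture that a camera, given by its name, has taken for a name from the list of things; names that differ only in an ending like _2 or _b are one class to them, and where a whole thing is asked for, a point or a joint stands for the part that bears it (a point fixed in the world has none). Each returns a list of dicts, best first, with "confidence" (0 to 1); they miss things now and then, are a little off and sometimes report something else, mostly with a low value. They report only what shows in the picture. A call takes as long as a camera call. They do not tell look-alikes from the thing itself.
- finder.find_in(target, camera): "point" ([x, y, z] in m, in world coordinates, good to about 4 mm: the middle of the surface that is visible of it).
- finder.masks_of(target, camera): "region" (384x512 bool, what is visible of it).
The state is a dict: "time_s": time; "qpos": joint angles; "joint_vel": joint speeds; "tau": joint torques, N m; "ee_pos": TCP position; "eef_rot": TCP orientation; "force": force on the tool from outside, world axes, zero at the start; "moment": the same for the moment, N m; "grip_width": finger opening in m; "grip_force": force on a finger pad.
Only numpy, scipy, OpenCV 4.12 (cv2) and the standard library are available. Lean on these libraries where they do the work, as an engineer would, in place of code of your own. Each camera call takes 0.05 s, during which the arm holds its last target. There are 200 camera calls.

## Task

The sharps container with the shut red lid that hangs on the bench stand is full: slide it up until its keyholes come free of the stud heads and take it off the stand. Stand it upright on the bare worktop and let go, so that you can change your grip from its sides to its front and back (the carrier leaves no room for fingers at its sides), then lower it upright into the free middle bay of the blue carrier and let go only when it stands on the bay floor. Keep it upright all the way, and leave the white-lidded container hanging and the two packed containers in their bays.

Things in the scene. Friction and masses are not known exactly. Their poses are not given: they have to be found in the camera images.
- full_container: Full sharps container, loose, 0.18 to 0.37 kg: yellow body, shut red lid. 44 mm deep (x), 60 wide (y), 100 high to the lid; straight sides from 45 to 98 mm up, tapering to 30 x 48 at the foot. Origin: centre of the underside; +x to its back, -x to its labelled front, z up. Hangs on the left or right stud pair, foot 30 mm above the worktop, back plate against the panel.
- keyholes (a point): Point midway between the wide holes of the full container's hanger plate (its axes), 113.5 mm above its foot. The plate, light grey, 4 mm thick, 60 wide, is its back face (x = 18 to 22 mm) and rises 41 mm above the lid. Keyholes at y = -15, +15 mm: round hole 19 mm wide, from it a 9 mm slot straight up, 20 mm from hole centre to slot end. Hung, the studs are at the slots' upper ends.
- stand: Fixed grey steel stand. Panel 224 mm wide, top 175 mm above the worktop; foot plate 8 mm thick, reaching 63 mm in front of the panel and 22 behind. Origin: on the worktop under the middle of the panel's front face; -x points out of that face, y along the panel, z up.
- studs_left (a point): Middle of the left stud pair (stand's y = +60 mm) on the panel's face, 160.5 mm up. The two studs are 30 mm apart: shank 6 mm, head 13 mm wide and 4 thick, its underside 5.8 mm off the panel. A hung container slid up 17 mm (14 to 20 will do) has the heads in its wide holes and then pulls straight off the panel, along the stand's -x, free after 10 mm.
- studs_right (a point): The same for the right stud pair, at the stand's y = -60 mm.
- open_container: Container still in use, hung on the other stud pair, loose: same shape and frame as the full one, white lid with a dark open slot. Leave it hanging.
- carrier: Fixed blue plastic carrier, 68 mm deep (x), 221 long (y). Three bays in a row along y, centres 71 mm apart, each 67 wide (y) and 60 deep (x). Front and back walls 30 mm high, dividers between the bays 4 mm thick and 83 high, end walls 107 high. Origin: on the worktop under its centre; -x to its front, z up. Outer bays occupied, middle bay free.
- bay (a point): Centre of the free middle bay's floor, 6 mm above the worktop, with the carrier's axes. The container goes in with its width along the carrier's y; either face may be to the front.
- packed_left: Packed red-lidded container of the same shape, loose in the carrier's bay at +y, hanger plate to the back, its top 147 mm above the worktop. Origin: centre of its underside.
- packed_right: The same in the carrier's bay at -y.
Mind the look-alikes: they are no part of the job. Leave any turquoise look-alike of the full_container alone.

How it is judged:
By the outcome, as a careful person would: the job done as asked, in the order asked, and still so for the second after the job is handed in, with the robot touching nothing.
It also fails if it takes over 62 s, if anything falls off the work surface, if the arm or the gripper's body presses on something with over 40 N, if the wrist force passes 120 N, or if a joint passes its speed limit or range.

## Working session

There is one attempt and no reset: what is moved stays moved. The work goes in short steps, Python scripts to look and compute and a tool call to move; the robot and the scene stay as the last step left them, time stands still between calls to the robot, and variables do not carry over. Pictures are saved under pics/ and viewed, at most 10 in all, crops included, and the job is handed in when it is done.

Besides the shell and the picture viewer there is one more tool, called after "Emit:" as name(argument=value, ...), one argument or row to a line, values as JSON. jog_arm: Moves the arm, as the interface text tells. Its arguments: {"type":"object","properties":{"rows":{"type":"array","items":{"type":"object","properties":{"gripper":{"type":"number"},"slide":{"type":"array","items":{"type":"number"}},"spin":{"type":"number"}}}},"squeeze":{"type":"number"}},"required":["rows"]}

```bash
mkdir -p pics; ls; cat > h.py <<'E'
import numpy as np, cv2
from station import telemetry, cams, workorder, finder
def cloud(name, d):
    c=cams.camera_info(name);K=np.array(c["camera_matrix"]);R=np.array(c["R"]);t=np.array(c["t"])
    v,u=np.mgrid[:384,:512]
    P=np.stack([(u-K[0,2])/K[0,0]*d,(v-K[1,2])/K[1,1]*d,d],-1)
    return (P-t)@R
E
python3 - <<'E'
from h import *
o=telemetry.get_obs();print({k:np.round(v,3).tolist() for k,v in o.items()})
ims=[]
for n in("scene","top"):
    im,d=cams.camera(n);np.savez(n,im=im,d=d);ims.append(im)
    c=cams.camera_info(n);print(n,-np.array(c["R"]).T@np.array(c["t"]))
    for t in("full_container","open_container","stand","carrier","bay","packed_left","packed_right","studs_left","keyholes"):
        print(n,t,[(round(r["confidence"],2),np.round(r["point"],3).tolist()) for r in finder.find_in(t,n)])
a=cv2.resize(ims[0],(800,600));cv2.imwrite("pics/scene.png",a[:,:,::-1])
a=cv2.resize(ims[1],(800,600));cv2.imwrite("pics/top.png",a[:,:,::-1])
E
```

```text
pics
{'time_s': 0.0, 'qpos': [1.1, 0.3, 1.522, -0.0, 1.321, -0.067], 'joint_vel': [0.001, -0.002, -0.0, 0.0, 0.001, 0.0], 'tau': [-0.002, -53.181, -35.274, 0.071, 0.024, -0.0], 'ee_pos': [0.216, 0.506, 0.404], 'eef_rot': [-3.14, -0.0, 2.738], 'force': [-0.024, -0.434, -0.485], 'moment': [0.027, 0.026, 0.015], 'grip_force': 0.0, 'grip_width': 0.094}
scene [ 0.10267187 -0.38901256  0.6451439 ]
scene full_container [(0.71, [0.658, 0.423, 0.074]), (0.65, [0.514, 0.03, 0.116])]
scene open_container [(0.59, [0.525, 0.146, 0.109])]
scene stand [(0.71, [0.541, 0.06, 0.016])]
scene carrier [(0.85, [0.491, 0.312, 0.054]), (0.56, [0.538, 0.06, 0.018])]
scene bay [(0.68, [0.491, 0.311, 0.048])]
scene packed_left [(0.78, [0.52, 0.464, 0.107]), (0.59, [0.491, 0.328, 0.102])]
scene packed_right [(0.69, [0.492, 0.329, 0.103])]
scene studs_left [(0.75, [0.541, 0.06, 0.022])]
scene keyholes [(0.79, [0.658, 0.427, 0.075]), (0.75, [0.511, 0.031, 0.114]), (0.65, [0.49, 0.314, 0.048])]
top [0.33095594 0.23484329 1.12379994]
top full_container [(0.84, [0.521, 0.053, 0.129])]
top open_container [(0.59, [0.531, 0.164, 0.128])]
top stand [(0.57, [0.529, 0.107, 0.006])]
top carrier [(0.75, [0.5, 0.421, 0.03])]
top bay [(0.61, [0.503, 0.426, 0.033])]
top packed_left [(0.84, [0.519, 0.479, 0.108]), (0.49, [0.52, 0.052, 0.128])]
top packed_right [(0.59, [0.491, 0.338, 0.11]), (0.36, [0.53, 0.109, 0.006])]
top studs_left [(0.62, [0.527, 0.11, 0.006])]
top keyholes [(0.8, [0.652, 0.438, 0.104]), (0.64, [0.518, 0.051, 0.13])]
```

View pics/scene.png

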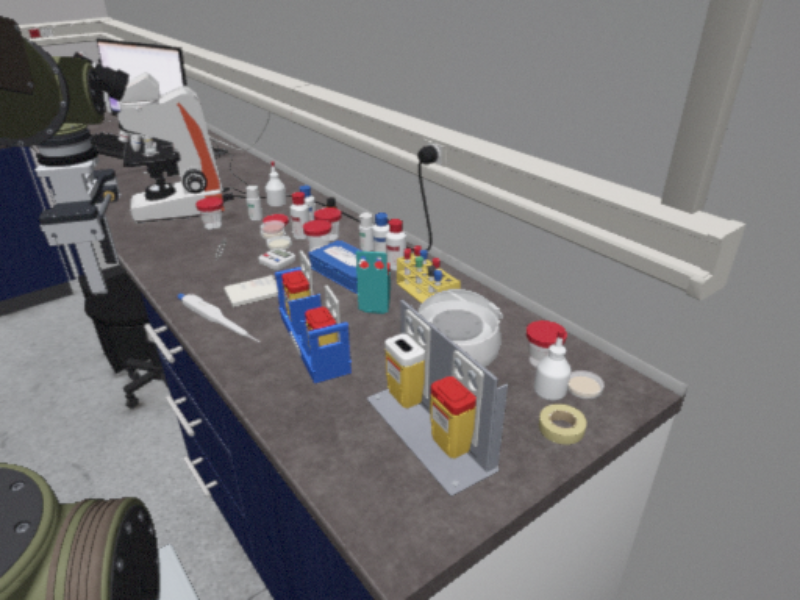

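View pics/top.png

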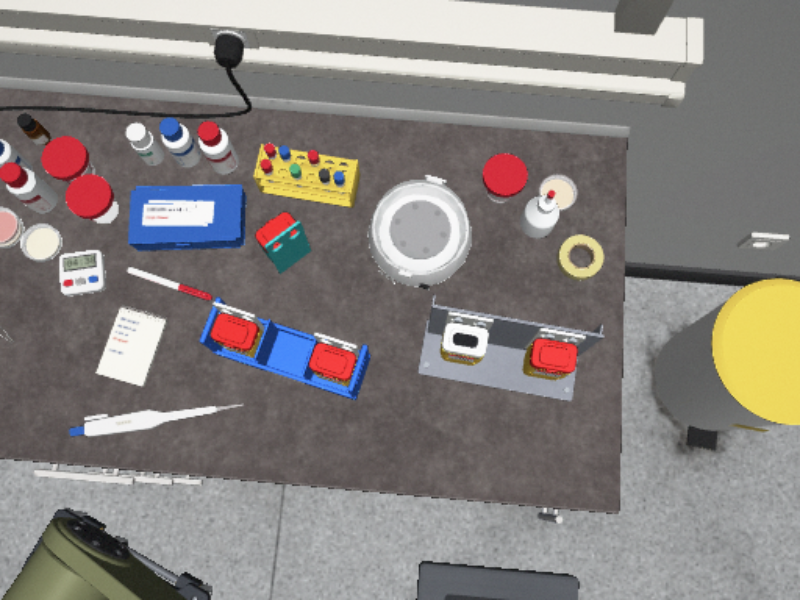

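The scene shows these candidates in the top view:
- A red lid on the stand at (555,355), hanging on the right stud pair.
- A white lid with a slot at (465,342), which is the open container.
- Two packed red lids in the blue carrier at (237,332) and (333,362).
- A turquoise look-alike at (283,240).

The yellow one with the red lid on the stand fits full_container. I'll confirm it in a crop and measure the poses.

```bash
cat > m.py <<'E'
from h import *
def rect(P,m,lab):
    q=P[m][:,:2].astype(np.float32)
    if len(q)<10: print(lab,"few",len(q));return
    (c,s,a)=cv2.minAreaRect(q*1000); print(lab,len(q),"c",np.round(c,1),"size",np.round(s,1),"ang",round(a,1),"zmed",round(float(np.median(P[m][:,2]))*1000,1))
if __name__=="__main__":
  for n in("top","scene"):
    z=np.load(n+".npz");im,d=z["im"],z["d"];P=cloud(n,d);X,Y,Z=P[...,0],P[...,1],P[...,2]
    hsv=cv2.cvtColor(im,cv2.COLOR_RGB2HSV);H,S,V=[hsv[...,i].astype(int) for i in range(3)]
    ok=(d>0)&(X>.4)&(X<.65)
    red=ok&((H<8)|(H>172))&(S>120);blue=ok&(H>105)&(H<125)&(S>120)
    st=ok&(Y<.25)&(Y>-.05)
    print(n)
    rect(P,red&st&(abs(Z-.13)<.012),"fulllid")
    rect(P,st&(S<60)&(V>170)&(abs(Z-.13)<.012),"openlid")
    rect(P,st&(abs(Z-.175)<.004),"paneltop+plates")
    rect(P,st&(Z>.155)&(Z<.18),"hi")
    rect(P,st&(abs(Z-.008)<.005)&(S<60)&(V>90),"footplate")
    rect(P,red&(Y>.4)&(abs(Z-.106)<.008),"packL");rect(P,red&(Y>.25)&(Y<.4)&(abs(Z-.106)<.008),"packR")
    rect(P,blue&(Y>.25)&(Y<.55)&(X<.56)&(Z>.003),"carrier")
    rect(P,blue&(Y>.25)&(Y<.55)&(X<.56)&(abs(Z-.107)<.004),"endwalls")
    rect(P,blue&(Y>.25)&(Y<.55)&(X<.56)&(abs(Z-.083)<.004),"dividers")
    rect(P,blue&(Y>.25)&(Y<.55)&(X<.56)&(abs(Z-.03)<.004),"fb walls")
    rect(P,blue&(Y>.36)&(Y<.46)&(X<.56)&(abs(Z-.006)<.004),"floor")
    f=ok&(Z>-.02)&(Z<.01)&(Y<.5)&(Y>0)&(X<.45);print("tablez",np.median(Z[f])*1000, "maxz pack",np.percentile(Z[ok&(Y>.27)&(Y<.55)],99.9))
E
python3 m.py; python3 - <<'E'
from h import *
z=np.load("scene.npz")["im"][200:320,220:340];cv2.imwrite("pics/crop.png",cv2.resize(z,(600,600),interpolation=cv2.INTER_CUBIC)[:,:,::-1])
E
```

```text
top
fulllid 554 c [517.4  45.9] size [60.1 42.2] ang 84.3 zmed 131.1
openlid 389 c [526.8 113.6] size [161.2  42.1] ang 85.2 zmed 130.6
paneltop+plates 347 c [548.5 103.3] size [223.1  10.6] ang 84.6 zmed 174.0
hi 697 c [552.8 102.7] size [224.4  30.7] ang 84.7 zmed 171.1
footplate 2638 c [525.1  99.9] size [249.4 300. ] ang 0.0 zmed 6.9
packL 530 c [574.  465.6] size [ 60.8 160.9] ang 74.8 zmed 107.0
packR 519 c [487.4 341.8] size [60.3 41.9] ang 78.7 zmed 107.1
carrier 1744 c [507.  411.4] size [223.5  70.8] ang 77.0 zmed 28.4
endwalls 212 c [506.2 411.4] size [223.1  65.4] ang 76.6 zmed 106.4
dividers 103 c [506.4 409.3] size [218.2  60.8] ang 78.4 zmed 82.6
fb walls 362 c [506.7 410.5] size [220.   70.6] ang 77.0 zmed 29.6
floor 565 c [502.9 402.4] size [96.1 64.5] ang 76.9 zmed 6.0
tablez 0.1508336717929836 maxz pack 0.14876864844182713
scene
fulllid 446 c [516.6  45.8] size [59.4 41.5] ang 85.3 zmed 130.2
openlid 283 c [527.6 112.6] size [166.2  45.2] ang 84.5 zmed 130.0
paneltop+plates 217 c [549.  103.8] size [221.   10.1] ang 84.9 zmed 173.9
hi 706 c [553.1 103.5] size [224.4  31.3] ang 84.1 zmed 167.7
footplate 1682 c [486.9  96.4] size [205.2 312.6] ang 27.2 zmed 7.8
packL 192 c [558.9 781.2] size [155.  676.2] ang 2.3 zmed 106.5
packR 184 c [487.3 343.4] size [58.  40.3] ang 80.4 zmed 107.5
carrier 1308 c [505.3 410.1] size [225.6  69.2] ang 77.2 zmed 50.8
endwalls 90 c [505.9 410. ] size [225.4  66.1] ang 77.1 zmed 105.9
dividers 67 c [507.  409.6] size [221.5  64.7] ang 76.0 zmed 81.5
fb walls 195 c [477.4 408.7] size [ 66.5 227.2] ang 2.5 zmed 29.5
floor 18 c [483.3 405.6] size [97.7 14.8] ang 67.3 zmed 6.2
tablez 0.027676951684113004 maxz pack 0.14846702921065683
```

View pics/crop.png

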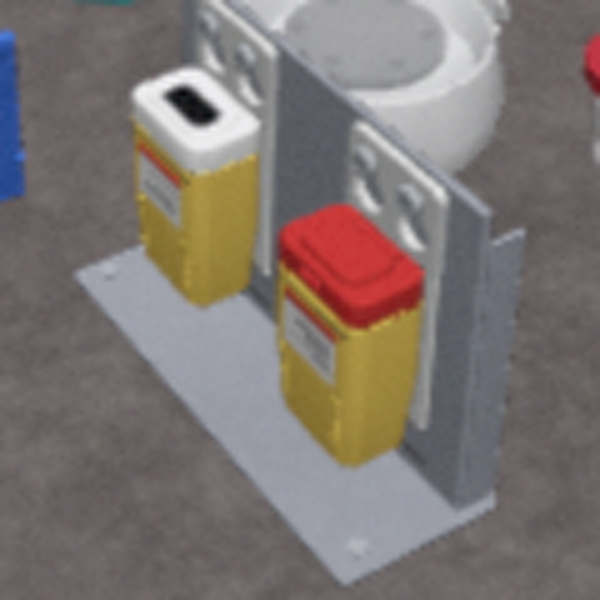

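The crop confirms it: yellow body, label and shut red lid at crop (350,330), with the white-lidded container at (195,180). Now the table edge, and the move numbers.

```bash
cat >> h.py <<'E'
def go(x,y,z,yaw):
    """shift in tool axes + spin from present measured pose (tool down) to TCP target"""
    o=telemetry.get_obs();p=o["ee_pos"];w=o["eef_rot"][2]
    d=np.array([x,y,z])-p;s=(w-yaw+np.pi)%(2*np.pi)-np.pi
    print("slide",np.round([d[0]*np.cos(w)+d[1]*np.sin(w),d[0]*np.sin(w)-d[1]*np.cos(w),-d[2]],4),"spin",round(s,4),"t",o["time_s"])
E
python3 - <<'E'
from h import *
z=np.load("top.npz");P=cloud("top",z["d"])
m=(z["d"]>0)&(abs(P[...,2])<.006)
for y in(0,.05,.1,.2,.3): 
    q=P[m&(abs(P[...,1]-y)<.01)];print(y,q[:,0].min())
go(.517,.0458,.405,3.049)
E
```

```text
0 0.3203871935803104
0.05 0.32063769839281536
0.1 0.3204956460528757
0.2 0.3198310596725973
0.3 0.3199404811437894
slide [-4.574e-01 -3.047e-01 -3.000e-04] spin -0.3112 t 1.0
```

Emit:
jog_arm(
  rows=[
    {"gripper": 0.094,"slide": [-0.457,-0.305,-0.01],"spin": -0.311},
    {"gripper": 0.094,"slide": [-0.457,-0.305,-0.01],"spin": -0.311},
    {"gripper": 0.094,"slide": [-0.457,-0.305,-0.01],"spin": -0.311},
    {"gripper": 0.094,"slide": [-0.457,-0.305,-0.01],"spin": -0.311},
    {"gripper": 0.094,"slide": [-0.457,-0.305,-0.01],"spin": -0.311},
    {"gripper": 0.094,"slide": [-0.457,-0.305,-0.01],"spin": -0.311},
    {"gripper": 0.094,"slide": [-0.457,-0.305,-0.01],"spin": -0.311},
    {"gripper": 0.094,"slide": [-0.457,-0.305,-0.01],"spin": -0.311},
  ],
)

```text
time_s: 1.8
ee_pos: [0.4318, 0.1747, 0.4122]
eef_rot: [3.141, 0.001, 3.049]
force: [0.7, 1.0, -0.1]
grip_width: 0.094
grip_force: 0.0
```

```bash
python3 -c "
from h import *
go(.517,.0458,.41,3.049)"
```

```text
slide [-0.0968 -0.1205  0.0022] spin -0.0002 t 1.8
```

Emit:
jog_arm(
  rows=[
    {"gripper": 0.094,"slide": [-0.085,-0.1,0],"spin": 0},
    {"gripper": 0.094,"slide": [-0.085,-0.1,0],"spin": 0},
    {"gripper": 0.094,"slide": [-0.085,-0.1,0],"spin": 0},
    {"gripper": 0.094,"slide": [-0.085,-0.1,0],"spin": 0},
    {"gripper": 0.094,"slide": [-0.085,-0.1,0],"spin": 0},
    {"gripper": 0.094,"slide": [-0.085,-0.1,0],"spin": 0},
  ],
)

```text
time_s: 2.4
ee_pos: [0.5061, 0.07, 0.4119]
eef_rot: [3.141, -0.0, 3.05]
force: [1.1, -0.1, 0.5]
grip_width: 0.0941
grip_force: 0.0
```

```bash
python3 -c "
from h import *
go(.517,.0458,.29,3.049)"
```

```text
slide [-0.0131 -0.0231  0.1219] spin 0.0006 t 2.4
```

Emit:
jog_arm(
  rows=[
    {"gripper": 0.094,"slide": [-0.013,-0.023,0.0],"spin": 0},
    {"gripper": 0.094,"slide": [-0.013,-0.023,0.0],"spin": 0},
    {"gripper": 0.094,"slide": [-0.013,-0.023,0.0],"spin": 0},
    {"gripper": 0.094,"slide": [-0.013,-0.023,0.0],"spin": 0},
  ],
)

```text
time_s: 2.8
ee_pos: [0.5169, 0.046, 0.4119]
eef_rot: [3.141, 0.0, 3.05]
force: [-0.1, -0.6, -0.6]
grip_width: 0.0932
grip_force: 0.0
```

```bash
python3 -c "
from h import *
go(.517,.0458,.29,3.049)"
```

```text
slide [-1.000e-04 -2.000e-04  1.219e-01] spin 0.0007 t 2.8
```

Emit:
jog_arm(
  rows=[
    {"gripper": 0.094,"slide": [0,0,0.03],"spin": 0},
    {"gripper": 0.094,"slide": [0,0,0.06],"spin": 0},
    {"gripper": 0.094,"slide": [0,0,0.09],"spin": 0},
    {"gripper": 0.094,"slide": [0,0,0.11],"spin": 0},
    {"gripper": 0.094,"slide": [0,0,0.122],"spin": 0},
    {"gripper": 0.094,"slide": [0,0,0.122],"spin": 0},
    {"gripper": 0.094,"slide": [0,0,0.122],"spin": 0},
    {"gripper": 0.094,"slide": [0,0,0.122],"spin": 0},
  ],
)

```text
time_s: 3.6
ee_pos: [0.5175, 0.0453, 0.291]
eef_rot: [3.141, 0.002, 3.049]
force: [-0.6, -0.0, -0.3]
grip_width: 0.0939
grip_force: 0.0
```

Emit:
jog_arm(
  rows=[
    {"gripper": 0.07,"slide": [0,0,0],"spin": 0},
    {"gripper": 0.065,"slide": [0,0,0],"spin": 0},
    {"gripper": 0.06,"slide": [0,0,0],"spin": 0},
    {"gripper": 0.05,"slide": [0,0,0],"spin": 0},
    {"gripper": 0.05,"slide": [0,0,0],"spin": 0},
    {"gripper": 0.05,"slide": [0,0,0],"spin": 0},
    {"gripper": 0.05,"slide": [0,0,0],"spin": 0},
    {"gripper": 0.05,"slide": [0,0,0],"spin": 0},
  ],
  squeeze=20,
)

```text
time_s: 4.4
ee_pos: [0.5173, 0.0452, 0.2898]
eef_rot: [3.141, -0.0, 3.049]
force: [-0.4, 3.8, -0.7]
grip_width: 0.0602
grip_force: 20.0
```

Emit:
jog_arm(
  rows=[
    {"gripper": 0.05,"slide": [0,0,-0.003],"spin": 0},
    {"gripper": 0.05,"slide": [0,0,-0.006],"spin": 0},
    {"gripper": 0.05,"slide": [0,0,-0.009],"spin": 0},
    {"gripper": 0.05,"slide": [0,0,-0.012],"spin": 0},
    {"gripper": 0.05,"slide": [0,0,-0.015],"spin": 0},
    {"gripper": 0.05,"slide": [0,0,-0.017],"spin": 0},
    {"gripper": 0.05,"slide": [0,0,-0.017],"spin": 0},
    {"gripper": 0.05,"slide": [0,0,-0.017],"spin": 0},
  ],
  squeeze=25,
)

```text
time_s: 5.2
ee_pos: [0.5173, 0.045, 0.307]
eef_rot: [-3.141, 0.0, 3.049]
force: [-3.6, -0.2, -1.4]
grip_width: 0.06
grip_force: 24.9
```

```bash
python3 - <<'E'
from m import *
im,d=cams.camera("top");P=cloud("top",d);X,Y,Z=[P[...,i] for i in range(3)]
im2,d2=cams.camera("scene")
cv2.imwrite("pics/lift.png",cv2.resize(im2[170:320,200:360],(640,600))[:,:,::-1])
hsv=cv2.cvtColor(im2,cv2.COLOR_RGB2HSV);P=cloud("scene",d2);Z=P[...,2];Y=P[...,1]
red=((hsv[...,0]<8)|(hsv[...,0]>172))&(hsv[...,1]>120)&(abs(Y-.05)<.05)&(abs(P[...,0]-.517)<.05)&(Z>.125)
rect(P,red,"lid")
E
```

```text
lid 339 c [513.6  43. ] size [101.7  40.1] ang 71.1 zmed 147.5
```

View pics/lift.png

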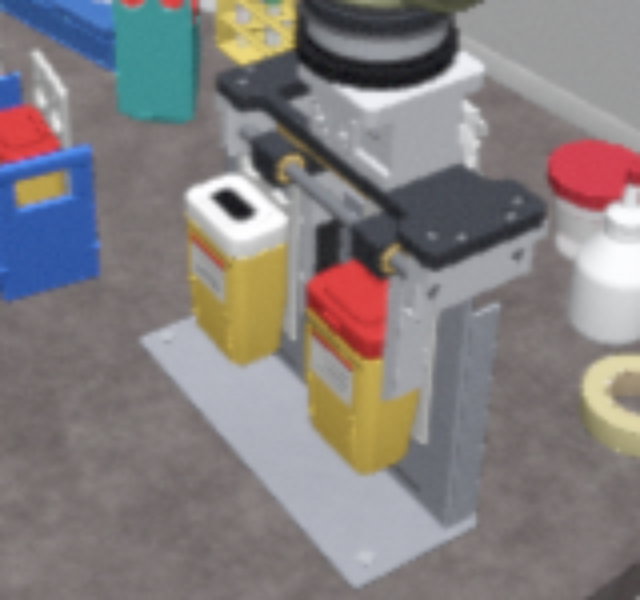

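The picture shows the red lid at crop (350,305) between the fingers. It's raised 17 mm (147.5 against 130.2), and the white-lidded container is undisturbed. Next I pull it straight off along tool +x.

Emit:
jog_arm(
  rows=[
    {"gripper": 0.05,"slide": [0.003,0,0],"spin": 0},
    {"gripper": 0.05,"slide": [0.006,0,0],"spin": 0},
    {"gripper": 0.05,"slide": [0.009,0,0],"spin": 0},
    {"gripper": 0.05,"slide": [0.012,0,0],"spin": 0},
    {"gripper": 0.05,"slide": [0.015,0,0],"spin": 0},
    {"gripper": 0.05,"slide": [0.018,0,0],"spin": 0},
    {"gripper": 0.05,"slide": [0.022,0,0],"spin": 0},
    {"gripper": 0.05,"slide": [0.022,0,0],"spin": 0},
  ],
)

```text
time_s: 6.1
ee_pos: [0.495, 0.0472, 0.3069]
eef_rot: [-3.142, -0.0, 3.049]
force: [1.1, 0.7, -2.3]
grip_width: 0.0599
grip_force: 24.9
```

Emit:
jog_arm(
  rows=[
    {"gripper": 0.05,"slide": [0.02,0,0],"spin": 0},
    {"gripper": 0.05,"slide": [0.04,0,0],"spin": 0},
    {"gripper": 0.05,"slide": [0.06,0,0],"spin": 0},
    {"gripper": 0.05,"slide": [0.075,0,0],"spin": 0},
    {"gripper": 0.05,"slide": [0.085,0,0],"spin": 0},
    {"gripper": 0.05,"slide": [0.09,0,0],"spin": 0},
    {"gripper": 0.05,"slide": [0.09,0,0],"spin": 0},
    {"gripper": 0.05,"slide": [0.09,0,0],"spin": 0},
  ],
)

```text
time_s: 6.9
ee_pos: [0.4062, 0.0554, 0.3069]
eef_rot: [3.142, 0.0, 3.049]
force: [-0.3, -1.4, -2.5]
grip_width: 0.0602
grip_force: 24.9
```

Emit:
jog_arm(
  rows=[
    {"gripper": 0.05,"slide": [0,0,0.01],"spin": 0},
    {"gripper": 0.05,"slide": [0,0,0.02],"spin": 0},
    {"gripper": 0.05,"slide": [0,0,0.03],"spin": 0},
    {"gripper": 0.05,"slide": [0,0,0.037],"spin": 0},
    {"gripper": 0.05,"slide": [0,0,0.041],"spin": 0},
    {"gripper": 0.05,"slide": [0,0,0.043],"spin": 0},
    {"gripper": 0.05,"slide": [0,0,0.044],"spin": 0},
    {"gripper": 0.05,"slide": [0,0,0.044],"spin": 0},
  ],
)

```text
time_s: 7.7
ee_pos: [0.4059, 0.0555, 0.2629]
eef_rot: [3.142, 0.0, 3.049]
force: [0.1, 0.2, -2.3]
grip_width: 0.06
grip_force: 24.9
```

Emit:
jog_arm(
  rows=[
    {"gripper": 0.05,"slide": [0,0,0.001],"spin": 0},
    {"gripper": 0.05,"slide": [0,0,0.002],"spin": 0},
    {"gripper": 0.05,"slide": [0,0,0.002],"spin": 0},
    {"gripper": 0.05,"slide": [0,0,0.002],"spin": 0},
  ],
)

```text
time_s: 8.1
ee_pos: [0.4058, 0.0555, 0.2609]
eef_rot: [3.142, 0.0, 3.049]
force: [0.6, 0.1, -3.7]
grip_width: 0.0604
grip_force: 24.9
```

Emit:
jog_arm(
  rows=[
    {"gripper": 0.05,"slide": [0,0,0.0005],"spin": 0},
    {"gripper": 0.05,"slide": [0,0,0.001],"spin": 0},
    {"gripper": 0.05,"slide": [0,0,0.001],"spin": 0},
    {"gripper": 0.05,"slide": [0,0,0.001],"spin": 0},
  ],
)

```text
time_s: 8.5
ee_pos: [0.4059, 0.0555, 0.26]
eef_rot: [-3.142, 0.0, 3.049]
force: [-0.8, -1.8, 2.0]
grip_width: 0.0596
grip_force: 24.9
```

```bash
cat > lid.py <<'E'
from m import *
import sys
def lid(n,x,y,lo=.08,hi=.16):
    im,d=cams.camera(n);P=cloud(n,d);h=cv2.cvtColor(im,cv2.COLOR_RGB2HSV)
    m=((h[...,0]<8)|(h[...,0]>172))&(h[...,1]>120)&(d>0)&(np.hypot(P[...,0]-x,P[...,1]-y)<.05)&(P[...,2]>lo)&(P[...,2]<hi)
    z=np.percentile(P[m][:,2],80) if m.any() else 0;m&=abs(P[...,2]-z)<.006
    rect(P,m,n+" lid"); return im,d
E
python3 -c "
from lid import *
lid('scene',.408,.0555);print(telemetry.get_obs()['force'])"
```

```text
scene lid 193 c [397.8  56. ] size [25.6 59.8] ang 1.2 zmed 101.1
[-0.79961479 -0.85055771  3.11897497]
```

It's standing on the worktop; the vertical force has changed sign. Now I release and rise.

Emit:
jog_arm(
  rows=[
    {"gripper": 0.065,"slide": [0,0,0],"spin": 0},
    {"gripper": 0.075,"slide": [0,0,0],"spin": 0},
    {"gripper": 0.094,"slide": [0,0,0],"spin": 0},
    {"gripper": 0.094,"slide": [0,0,0],"spin": 0},
    {"gripper": 0.094,"slide": [0,0,0],"spin": 0},
    {"gripper": 0.094,"slide": [0,0,0],"spin": 0},
  ],
)

```text
time_s: 9.15
ee_pos: [0.4058, 0.0555, 0.2598]
eef_rot: [3.142, -0.0, 3.049]
force: [0.4, -0.6, 0.1]
grip_width: 0.0939
grip_force: 0.0
```

Emit:
jog_arm(
  rows=[
    {"gripper": 0.094,"slide": [0,0,-0.015],"spin": 0},
    {"gripper": 0.094,"slide": [0,0,-0.04],"spin": 0},
    {"gripper": 0.094,"slide": [0,0,-0.08],"spin": 0},
    {"gripper": 0.094,"slide": [0,0,-0.12],"spin": 0},
    {"gripper": 0.094,"slide": [0,0,-0.12],"spin": 0},
    {"gripper": 0.094,"slide": [0,0,-0.12],"spin": 0},
  ],
)

```text
time_s: 9.75
ee_pos: [0.4057, 0.0555, 0.38]
eef_rot: [3.141, 0.001, 3.049]
force: [0.1, 0.4, -0.0]
grip_width: 0.0941
grip_force: 0.0
```

Emit:
jog_arm(
  rows=[
    {"gripper": 0.094,"slide": [0,0,0],"spin": 1.57},
    {"gripper": 0.094,"slide": [0,0,0],"spin": 1.57},
    {"gripper": 0.094,"slide": [0,0,0],"spin": 1.57},
    {"gripper": 0.094,"slide": [0,0,0],"spin": 1.57},
    {"gripper": 0.094,"slide": [0,0,0],"spin": 1.57},
    {"gripper": 0.094,"slide": [0,0,0],"spin": 1.57},
    {"gripper": 0.094,"slide": [0,0,0],"spin": 1.57},
    {"gripper": 0.094,"slide": [0,0,0],"spin": 1.57},
  ],
)

```text
time_s: 10.55
ee_pos: [0.4057, 0.0555, 0.3782]
eef_rot: [-3.139, -0.001, 1.843]
force: [0.1, -0.2, -0.2]
grip_width: 0.0939
grip_force: 0.0
```

```bash
python3 -c "
from lid import *
im,d=lid('scene',.407,.0555);
cv2.imwrite('pics/stood.png',cv2.resize(im[170:350,160:400],(800,600))[:,:,::-1])
lid('top',.407,.0555)
go(.4058,.0555,.38,1.479)"
```

```text
scene lid 438 c [406.1  53.6] size [59.3 41.2] ang 81.8 zmed 101.2
top lid 263 c [405.5  68.3] size [43.7 33.2] ang 6.0 zmed 101.8
slide [ 0.      0.0001 -0.0016] spin 0.3672 t 10.65
```

View pics/stood.png

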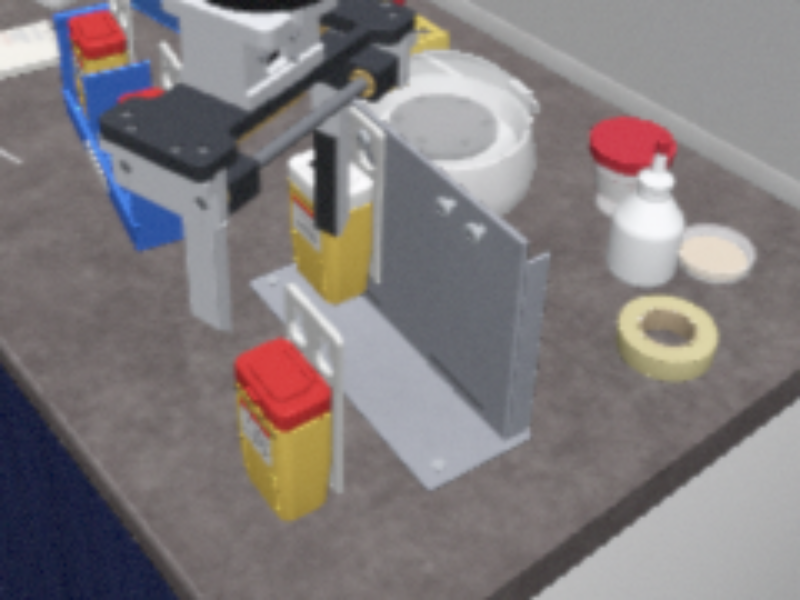

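The container stands upright on the bare worktop (crop (285,430)), clear of the foot plate, and the white one still hangs. I finish the turn and regrip front and back.

Emit:
jog_arm(
  rows=[
    {"gripper": 0.094,"slide": [0,0.002,-0.001],"spin": 0.367},
    {"gripper": 0.094,"slide": [0,0.002,-0.001],"spin": 0.367},
    {"gripper": 0.094,"slide": [0,0.002,-0.001],"spin": 0.367},
    {"gripper": 0.094,"slide": [0,0.002,-0.001],"spin": 0.367},
    {"gripper": 0.094,"slide": [0,0.002,-0.001],"spin": 0.367},
  ],
)

```text
time_s: 11.15
ee_pos: [0.4077, 0.056, 0.3803]
eef_rot: [-3.141, 0.0, 1.487]
force: [0.1, -0.2, -0.6]
grip_width: 0.0941
grip_force: 0.0
```

```bash
python3 -c "
from lid import *
lid('scene',.407,.0555)
go(.4078,.0553,.26,1.478)"
```

```text
scene lid 435 c [405.4  54.3] size [60.4 41.5] ang 83.9 zmed 101.3
slide [-0.0007  0.0002  0.1204] spin 0.008 t 11.2
```

Emit:
jog_arm(
  rows=[
    {"gripper": 0.094,"slide": [-0.001,0,0.02],"spin": 0.008},
    {"gripper": 0.094,"slide": [-0.001,0,0.05],"spin": 0.008},
    {"gripper": 0.094,"slide": [-0.001,0,0.08],"spin": 0.008},
    {"gripper": 0.094,"slide": [-0.001,0,0.105],"spin": 0.008},
    {"gripper": 0.094,"slide": [-0.001,0,0.12],"spin": 0.008},
    {"gripper": 0.094,"slide": [-0.001,0,0.12],"spin": 0.008},
    {"gripper": 0.094,"slide": [-0.001,0,0.12],"spin": 0.008},
    {"gripper": 0.094,"slide": [-0.001,0,0.12],"spin": 0.008},
  ],
)

```text
time_s: 12.0
ee_pos: [0.4079, 0.055, 0.2617]
eef_rot: [3.14, -0.0, 1.475]
force: [0.7, 0.4, -0.6]
grip_width: 0.0936
grip_force: 0.0
```

Emit:
jog_arm(
  rows=[
    {"gripper": 0.06,"slide": [0,0,0],"spin": 0},
    {"gripper": 0.055,"slide": [0,0,0],"spin": 0},
    {"gripper": 0.05,"slide": [0,0,0],"spin": 0},
    {"gripper": 0.045,"slide": [0,0,0],"spin": 0},
    {"gripper": 0.035,"slide": [0,0,0],"spin": 0},
    {"gripper": 0.035,"slide": [0,0,0],"spin": 0},
    {"gripper": 0.035,"slide": [0,0,0],"spin": 0},
    {"gripper": 0.035,"slide": [0,0,0],"spin": 0},
  ],
  squeeze=20,
)

```text
time_s: 12.8
ee_pos: [0.4077, 0.055, 0.2609]
eef_rot: [3.141, -0.0, 1.474]
force: [1.3, 0.0, 0.1]
grip_width: 0.0442
grip_force: 19.8
```

Emit:
jog_arm(
  rows=[
    {"gripper": 0.035,"slide": [0,0,-0.01],"spin": 0},
    {"gripper": 0.035,"slide": [0,0,-0.03],"spin": 0},
    {"gripper": 0.035,"slide": [0,0,-0.07],"spin": 0},
    {"gripper": 0.035,"slide": [0,0,-0.11],"spin": 0},
    {"gripper": 0.035,"slide": [0,0,-0.15],"spin": 0},
    {"gripper": 0.035,"slide": [0,0,-0.17],"spin": 0},
    {"gripper": 0.035,"slide": [0,0,-0.17],"spin": 0},
    {"gripper": 0.035,"slide": [0,0,-0.17],"spin": 0},
  ],
  squeeze=25,
)

```text
time_s: 13.6
ee_pos: [0.4073, 0.055, 0.4301]
eef_rot: [-3.141, 0.0, 1.474]
force: [-0.0, 0.8, -4.0]
grip_width: 0.0443
grip_force: 24.7
```

```bash
python3 -c "
from lid import *
go(.506,.4107,.43,1.344)"
```

```text
slide [3.636e-01 6.370e-02 1.000e-04] spin 0.1298 t 13.6
```

Emit:
jog_arm(
  rows=[
    {"gripper": 0.035,"slide": [0.02,0.004,0],"spin": 0.13},
    {"gripper": 0.035,"slide": [0.06,0.012,0],"spin": 0.13},
    {"gripper": 0.035,"slide": [0.1,0.02,0],"spin": 0.13},
    {"gripper": 0.035,"slide": [0.14,0.028,0],"spin": 0.13},
    {"gripper": 0.035,"slide": [0.18,0.034,0],"spin": 0.13},
    {"gripper": 0.035,"slide": [0.22,0.04,0],"spin": 0.13},
    {"gripper": 0.035,"slide": [0.25,0.046,0],"spin": 0.13},
    {"gripper": 0.035,"slide": [0.26,0.046,0],"spin": 0.13},
  ],
)

```text
time_s: 14.4
ee_pos: [0.4788, 0.3117, 0.4279]
eef_rot: [-3.138, 0.003, 1.346]
force: [0.8, 0.4, -3.4]
grip_width: 0.0439
grip_force: 24.9
```

```bash
python3 -c "
from lid import *
go(.506,.4107,.43,1.344)"
```

```text
slide [ 0.1026  0.0044 -0.0021] spin 0.0016 t 14.4
```

Emit:
jog_arm(
  rows=[
    {"gripper": 0.035,"slide": [0.03,0.002,0],"spin": 0},
    {"gripper": 0.035,"slide": [0.06,0.003,0],"spin": 0},
    {"gripper": 0.035,"slide": [0.085,0.004,0],"spin": 0},
    {"gripper": 0.035,"slide": [0.1,0.004,0],"spin": 0},
    {"gripper": 0.035,"slide": [0.1,0.004,0],"spin": 0},
    {"gripper": 0.035,"slide": [0.1,0.004,0],"spin": 0},
    {"gripper": 0.035,"slide": [0.1,0.004,0],"spin": 0},
  ],
)

```text
time_s: 15.1
ee_pos: [0.5051, 0.405, 0.4304]
eef_rot: [-3.141, 0.001, 1.343]
force: [-0.1, -0.6, -2.2]
grip_width: 0.0439
grip_force: 24.9
```

```bash
python3 -c "
from lid import *
go(.506,.4107,.43,1.344)
im,d=lid('scene',.506,.4107,.2,.35)
P=cloud('scene',d);Z=P[...,2]
h=cv2.cvtColor(im,cv2.COLOR_RGB2HSV);m=(h[...,0]>18)&(h[...,0]<30)&(h[...,1]>130)&(np.hypot(P[...,0]-.506,P[...,1]-.41)<.06)&(Z>.15)
q=P[m];a=np.deg2rad(77);print('minz',q[:,2].min(),'yellow straight part along carrier y', [np.round(np.percentile((q[(q[:,2]>.225)&(q[:,2]<.26)][:,:2]-[.506,.4107])@v*1000,[0.5,99.5]),1) for v in ([np.cos(a),np.sin(a)],[np.sin(a),-np.cos(a)])])
c,e=im,d
hs=h;b=(h[...,0]>105)&(h[...,0]<125)&(h[...,1]>120)&(P[...,1]>.25)&(P[...,1]<.55)&(P[...,0]<.56)&(P[...,0]>.4)
for z0 in(.083,.107):
  q=P[b&(abs(Z-z0)<.004)][:,:2]-[.506,.4107];s=q@[np.cos(a),np.sin(a)]*1000;print(z0,np.histogram(s,bins=np.arange(-114,116,3)))
cv2.imwrite('pics/above.png',cv2.resize(im[100:260,130:330],(750,600))[:,:,::-1])"
```

```text
slide [ 0.0058 -0.0004  0.0004] spin -0.0009 t 15.1
scene lid 151 c [501.3 404.5] size [60.3 39.1] ang 79.1 zmed 270.8
minz 0.1726740864290981 yellow straight part along carrier y [array([-40.3, -23.1]), array([-21.8,  14.2])]
0.083 (array([ 0, 13, 11,  0,  0,  0,  0,  0,  0,  0,  0,  0,  0,  0,  0,  0,  0,
        0,  0,  0,  0,  0,  0,  0,  0,  1,  4,  1,  0,  0,  0,  0,  0,  0,
        0,  0,  0,  0,  0,  0,  0,  0,  0,  0,  0,  0,  0,  0,  0, 13, 16,
        1,  0,  0,  0,  0,  0,  0,  0,  0,  0,  0,  0,  0,  0,  0,  0,  0,
        0,  0,  0,  0,  2,  3,  0,  0]), array([-114, -111, -108, -105, -102,  -99,  -96,  -93,  -90,  -87,  -84,
        -81,  -78,  -75,  -72,  -69,  -66,  -63,  -60,  -57,  -54,  -51,
        -48,  -45,  -42,  -39,  -36,  -33,  -30,  -27,  -24,  -21,  -18,
        -15,  -12,   -9,   -6,   -3,    0,    3,    6,    9,   12,   15,
         18,   21,   24,   27,   30,   33,   36,   39,   42,   45,   48,
         51,   54,   57,   60,   63,   66,   69,   72,   75,   78,   81,
         84,   87,   90,   93,   96,   99,  102,  105,  108,  111,  114]))
0.107 (array([ 2, 26, 20, 10,  0,  0,  0,  0,  0,  0,  0,  0,  0,  0,  0,  0,  0,
        0,  0,  0,  0,  0,  0,  0,  0,  0,  0,  0,  0,  0,  0,  0,  0,  0,
        0,  0,  0,  0,  0,  0,  0,  0,  0,  0,  0,  0,  0,  0,  0,  0,  0,
        0,  0,  0,  0,  0,  0,  0,  0,  0,  0,  0,  0,  0,  0,  0,  0,  0,
        0,  0,  0,  0,  5,  7,  9,  2]), array([-114, -111, -108, -105, -102,  -99,  -96,  -93,  -90,  -87,  -84,
        -81,  -78,  -75,  -72,  -69,  -66,  -63,  -60,  -57,  -54,  -51,
        -48,  -45,  -42,  -39,  -36,  -33,  -30,  -27,  -24,  -21,  -18,
        -15,  -12,   -9,   -6,   -3,    0,    3,    6,    9,   12,   15,
         18,   21,   24,   27,   30,   33,   36,   39,   42,   45,   48,
         51,   54,   57,   60,   63,   66,   69,   72,   75,   78,   81,
         84,   87,   90,   93,   96,   99,  102,  105,  108,  111,  114]))
```

View pics/above.png

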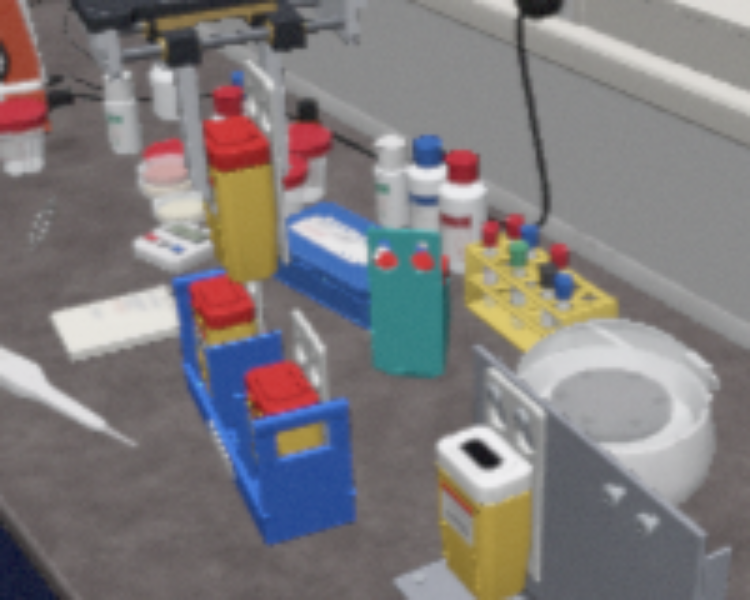

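The container hangs upright over the middle bay (crop (240,200)), with the packed ones at (225,300) and (280,390). It needs about 6 mm along tool x to be centred. Then I lower it partway.

Emit:
jog_arm(
  rows=[
    {"gripper": 0.035,"slide": [0.006,0,0],"spin": 0},
    {"gripper": 0.035,"slide": [0.006,0,0],"spin": 0},
    {"gripper": 0.035,"slide": [0.006,0,0.02],"spin": 0},
    {"gripper": 0.035,"slide": [0.006,0,0.05],"spin": 0},
    {"gripper": 0.035,"slide": [0.006,0,0.08],"spin": 0},
    {"gripper": 0.035,"slide": [0.006,0,0.105],"spin": 0},
    {"gripper": 0.035,"slide": [0.006,0,0.115],"spin": 0},
    {"gripper": 0.035,"slide": [0.006,0,0.115],"spin": 0},
  ],
)

```text
time_s: 15.95
ee_pos: [0.5063, 0.4117, 0.3148]
eef_rot: [-3.14, 0.002, 1.344]
force: [-0.1, 0.4, -3.1]
grip_width: 0.044
grip_force: 24.9
```

```bash
python3 -c "
from lid import *
go(.506,.4107,.267,1.344)
for n in ('scene','top'):
  im,d=lid(n,.506,.4107,.14,.18)
  P=cloud(n,d);h=cv2.cvtColor(im,cv2.COLOR_RGB2HSV)
  b=(d>0)&(h[...,0]>105)&(h[...,0]<125)&(h[...,1]>120)&(P[...,1]>.25)&(P[...,1]<.55)&(P[...,0]<.56)&(P[...,0]>.4)
  rect(P,b&(abs(P[...,2]-.107)<.004),'ends')
  a=np.deg2rad(77);q=P[b&(abs(P[...,2]-.083)<.004)][:,:2]-[.506,.4107];s=q@[np.cos(a),np.sin(a)]*1000
  for k in(-35.5,35.5): t=s[abs(s-k)<6];print(n,k,len(t),np.median(t) if len(t) else 0)
"
```

```text
slide [-0.0011 -0.0001  0.0478] spin -0.0002 t 15.95
scene lid 152 c [502.9 409.2] size [59.8 39.2] ang 75.1 zmed 155.3
ends 73 c [482.7 410.9] size [228.5  65.3] ang 89.8 zmed 106.1
scene -35.5 5 -32.73080161769123
scene 35.5 4 36.95236651678755
top lid few 0
ends 59 c [496.9 303.1] size [ 8. 34.] ang 77.4 zmed 106.3
top -35.5 0 0
top 35.5 0 0
```

Emit:
jog_arm(
  rows=[
    {"gripper": 0.035,"slide": [0,0,0.005],"spin": 0},
    {"gripper": 0.035,"slide": [0,0,0.01],"spin": 0},
    {"gripper": 0.035,"slide": [0,0,0.015],"spin": 0},
    {"gripper": 0.035,"slide": [0,0,0.02],"spin": 0},
    {"gripper": 0.035,"slide": [0,0,0.025],"spin": 0},
    {"gripper": 0.035,"slide": [0,0,0.025],"spin": 0},
  ],
)

```text
time_s: 16.65
ee_pos: [0.5063, 0.4117, 0.2898]
eef_rot: [-3.141, 0.001, 1.344]
force: [-0.2, 0.6, -2.4]
grip_width: 0.0439
grip_force: 24.9
```

```bash
python3 -c "
from lid import *
print(telemetry.get_obs()['moment']);go(.506,.4107,.267,1.344)
im,d=lid('scene',.506,.4107,.12,.15)
cv2.imwrite('pics/in.png',cv2.resize(im[130:250,150:250],(500,600),interpolation=cv2.INTER_CUBIC)[:,:,::-1])
"
```

```text
[-0.10969031  0.06681821 -0.00108209]
slide [-0.001  -0.      0.0228] spin -0.0002 t 16.65
scene lid 150 c [502.6 410.4] size [62.6 38.7] ang 77.1 zmed 130.3
```

View pics/in.png

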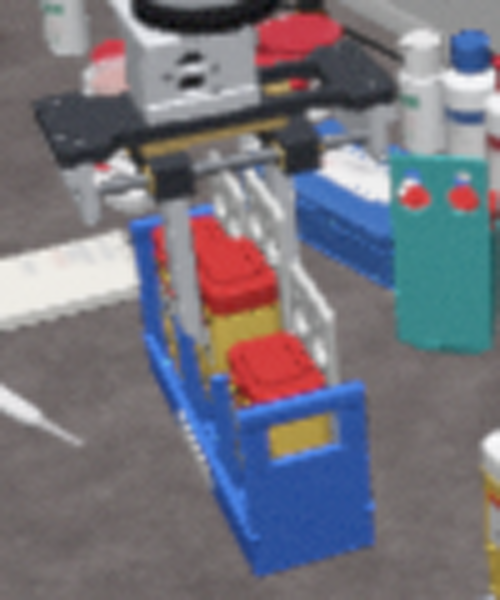

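The container (crop (235,265)) is between the dividers with no contact force, and the packed ones are in place. I keep lowering.

Emit:
jog_arm(
  rows=[
    {"gripper": 0.035,"slide": [-0.001,0,0.005],"spin": 0},
    {"gripper": 0.035,"slide": [-0.001,0,0.01],"spin": 0},
    {"gripper": 0.035,"slide": [-0.001,0,0.015],"spin": 0},
    {"gripper": 0.035,"slide": [-0.001,0,0.019],"spin": 0},
    {"gripper": 0.035,"slide": [-0.001,0,0.021],"spin": 0},
    {"gripper": 0.035,"slide": [-0.001,0,0.021],"spin": 0},
  ],
)

```text
time_s: 17.3
ee_pos: [0.5061, 0.4108, 0.2694]
eef_rot: [-3.141, 0.0, 1.344]
force: [0.1, 0.8, -2.1]
grip_width: 0.0438
grip_force: 24.9
```

Emit:
jog_arm(
  rows=[
    {"gripper": 0.035,"slide": [0,0,0.0005],"spin": 0},
    {"gripper": 0.035,"slide": [0,0,0.001],"spin": 0},
    {"gripper": 0.035,"slide": [0,0,0.0015],"spin": 0},
    {"gripper": 0.035,"slide": [0,0,0.0015],"spin": 0},
  ],
)

```text
time_s: 17.7
ee_pos: [0.5061, 0.4108, 0.2683]
eef_rot: [3.142, -0.0, 1.344]
force: [0.1, 0.7, -3.1]
grip_width: 0.0442
grip_force: 24.9
```

Emit:
jog_arm(
  rows=[
    {"gripper": 0.035,"slide": [0,0,0.0005],"spin": 0},
    {"gripper": 0.035,"slide": [0,0,0.001],"spin": 0},
    {"gripper": 0.035,"slide": [0,0,0.0015],"spin": 0},
    {"gripper": 0.035,"slide": [0,0,0.0015],"spin": 0},
  ],
)

```text
time_s: 18.1
ee_pos: [0.5061, 0.4108, 0.267]
eef_rot: [3.141, -0.0, 1.344]
force: [-1.1, -1.5, -0.5]
grip_width: 0.0437
grip_force: 24.9
```

Emit:
jog_arm(
  rows=[
    {"gripper": 0.035,"slide": [0,0,0.0005],"spin": 0},
    {"gripper": 0.035,"slide": [0,0,0.0005],"spin": 0},
    {"gripper": 0.035,"slide": [0,0,0.0005],"spin": 0},
  ],
)

```text
time_s: 18.4
ee_pos: [0.5062, 0.4108, 0.267]
eef_rot: [3.141, -0.0, 1.344]
force: [-3.6, -2.2, 5.7]
grip_width: 0.0442
grip_force: 24.9
```

It has reached the floor: TCP z is 0.267 and the floor pushes back with 5.7 N. Release and rise.

Emit:
jog_arm(
  rows=[
    {"gripper": 0.05,"slide": [0,0,0],"spin": 0},
    {"gripper": 0.06,"slide": [0,0,0],"spin": 0},
    {"gripper": 0.08,"slide": [0,0,0],"spin": 0},
    {"gripper": 0.08,"slide": [0,0,0],"spin": 0},
    {"gripper": 0.08,"slide": [0,0,0],"spin": 0},
  ],
)

```text
time_s: 18.9
ee_pos: [0.5061, 0.4108, 0.2663]
eef_rot: [-3.142, 0.0, 1.344]
force: [-0.1, -0.2, 0.0]
grip_width: 0.0783
grip_force: 0.0
```

Emit:
jog_arm(
  rows=[
    {"gripper": 0.08,"slide": [0,0,-0.01],"spin": 0},
    {"gripper": 0.08,"slide": [0,0,-0.03],"spin": 0},
    {"gripper": 0.08,"slide": [0,0,-0.06],"spin": 0},
    {"gripper": 0.08,"slide": [0,0,-0.1],"spin": 0},
    {"gripper": 0.08,"slide": [0,0,-0.15],"spin": 0},
    {"gripper": 0.08,"slide": [0,0,-0.15],"spin": 0},
    {"gripper": 0.08,"slide": [0,0,-0.15],"spin": 0},
  ],
)

```text
time_s: 19.6
ee_pos: [0.5059, 0.4106, 0.4179]
eef_rot: [3.14, -0.002, 1.344]
force: [-0.8, -0.4, -0.1]
grip_width: 0.0801
grip_force: 0.0
```

Emit:
jog_arm(
  rows=[
    {"gripper": 0.08,"slide": [-0.05,-0.05,0],"spin": 0},
    {"gripper": 0.08,"slide": [-0.05,-0.1,0],"spin": 0},
    {"gripper": 0.08,"slide": [-0.05,-0.15,0],"spin": 0},
    {"gripper": 0.08,"slide": [-0.05,-0.15,0],"spin": 0},
    {"gripper": 0.08,"slide": [-0.05,-0.15,0],"spin": 0},
    {"gripper": 0.08,"slide": [-0.05,-0.15,0],"spin": 0},
  ],
)

```text
time_s: 20.2
ee_pos: [0.3493, 0.3959, 0.4159]
eef_rot: [-3.141, 0.001, 1.344]
force: [0.0, 0.9, 0.6]
grip_width: 0.0799
grip_force: 0.0
```

```bash
python3 -c "
from lid import *
im,d=lid('scene',.506,.4107,.09,.15)
cv2.imwrite('pics/end.png',cv2.resize(im[130:320,130:350],(695,600),interpolation=cv2.INTER_CUBIC)[:,:,::-1])
lid('top',.506,.4107,.09,.15)
"
```

```text
scene lid 207 c [503.8 411.9] size [94.8 38.8] ang 77.3 zmed 106.5
top lid 602 c [503.1 411.3] size [99.3 42.2] ang 79.4 zmed 106.9
```

View pics/end.png

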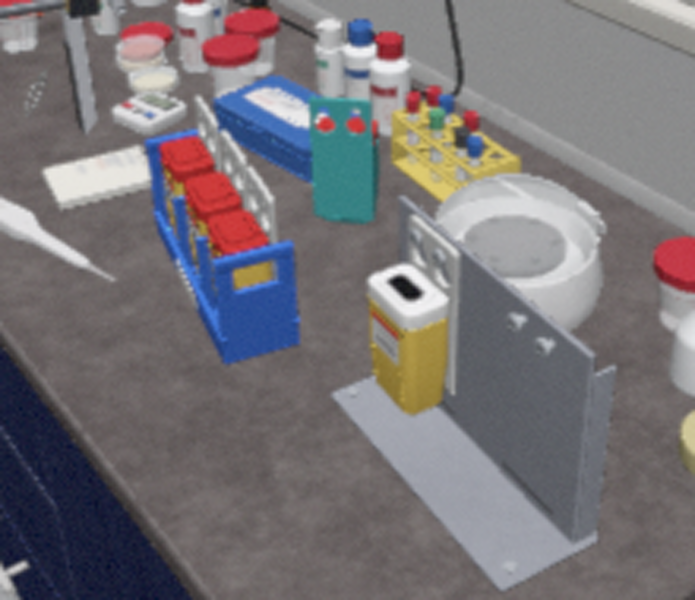

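The three red-lidded containers sit level in the carrier at crop (185,155), (212,195) and (240,235), with lid height 106.7 mm against the 106 expected. The white-lidded one still hangs at (408,330), and the gripper is clear.

```bash
python3 -c "
from h import *
print(workorder.hand_in())"
```

```text
the job is handed in; nothing more can be done
None
```

The full container now stands upright on the floor of the carrier's middle bay, moved there via the bare worktop for the grip change. The white-lidded container still hangs and the two packed ones are in their bays; the job was handed in after about 20 s on the robot's clock.

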